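Clamp the bin down under the sink

TASK

Fasten the bin to the cabinet floor: with a fingertip, push the forked keeper plate by its upturned tab fully home towards the bin until its slot meets the stud, then turn the wing nut above it clockwise with repeated fingertip strokes against its wings until it is run down to its stop. Only push: the keeper plate must stay flat on its bracket and nothing is to be picked up, and the other things in the cabinet stay where they are. Finish with the hand clear.

Things in the scene. Friction and masses are not known exactly. Their poses are not given: they have to be found in the camera images.
- anchor: Fixed unit: steel swing-lid bin with its grey floor bracket. Origin on the axis of the bracket's threaded stud, at mat level; x points from the stud to the bin, z up, y to the bracket's upright flange; -y is the robot's side. The bin is 170 mm across, 261 high, its axis 235 mm along +x. Its foot tab, 7.5 mm high, runs from x = 44 mm to the bin.
- stud_axis (a point): Point on the stud's axis at the top of the bracket floor, 8 mm above the mat. The floor reaches from x = -105 to +40 mm (anchor frame), 78 wide. On it two guide rails, 56 mm between them, tops 13 mm above the mat. Stud 10 mm across, its top 30 mm above the mat.
- flange (a point): Middle of the top edge of the bracket's upright flange: inner face at y = +36 mm, 4 thick, 50 mm high above the mat, from x = -60 to +40 mm (anchor frame). It crowds the wings on that side; the robot's side is free.
- keeper: Loose steel plate, 5 mm thick, 50 wide, 112 long, about 180 g, lying on the bracket floor between the rails, under the nut; x to the bin like the anchor's. A fork whose 18 mm slot, open towards the bin, straddles the stud. Origin on the underside where the stud's axis stands when fully home (slot end against stud); starts 25 to 45 mm short of that. Slides freely (1 to 3 N).
- push_tab (a point): Middle of the outer face (the one away from the bin) of the keeper's upturned tab: 40 mm wide, 5 thick, 15 high above the plate, so 13 to 28 mm above the mat. 50 mm behind the keeper's origin.
- wing_nut (a joint): Turn of the brass wing nut, rad, counted counter-clockwise from above. 0 = run fully down against the keeper plate (a firm stop). Starts 7.4 to 10.8 (1.2 to 1.7 turns open). Turns lightly (0.025 N m) and stays where it is left. At value q the wing wing_a points q from the anchor's x axis. The nut sinks 4 mm a turn.
- nut_hub (a point): Centre of the wing nut's underside, on the stud axis; 13.3 mm above the mat when run down. Hub 32 mm across at its foot, 14 mm high.
- wing_a (a point): Outer end of one wing, half way up: 31 mm from the axis. Both wings are flat, 6 mm thick, 62 mm over both ends, and stand from 12 to 38 mm above the nut's underside; nothing of the nut lies higher than 14 mm between them.
- wing_b (a point): Outer end of the opposite wing, likewise.
- bucket: Bystander: blue plastic bucket, 230 mm wide at the rim, 200 high. Origin under its centre. Leave it where it is.
- pipe_wrench: Bystander: orange pipe wrench lying flat, 240 mm long, 25 high. Origin under its centre. Leave it where it is.
- plunger_cup: Bystander: white plunger cup, 114 mm across, 85 high. Origin under its centre. Leave it where it is.
- storage_box: Bystander: small clear storage box with snap latches, 160 x 106 mm, 67 high. Origin under its centre. Leave it where it is.
- cleaner_bottle: Bystander: white cleaner bottle, 68 mm across, 200 high. Origin under its centre. Leave it where it is.
- paste_tin: Bystander: small round steel tin, 60 mm across, 45 high, near the bracket on its robot side. Origin under its centre. Leave it where it is.
- scrub_brush: Bystander: wooden scrubbing brush, 110 x 45 mm, 42 high, behind the bracket's upright flange. Origin under its centre. Leave it where it is.
Mind the look-alikes: they are no part of the job. What is shaped like the keeper but pink or red is not meant.

How it is judged:
On the way, in this order (a step that is already met when the one before it is completed fails the run):
1. the keeper plate is pushed home while the nut is still open (x of keeper in the frame of anchor above -0.005 m and value of joint wing_nut above 0.6 rad), for 0.1 s.
2. the wing nut is run down with the keeper home (x of keeper in the frame of anchor above -0.005 m and value of joint wing_nut below 0.22 rad), for 0.2 s.
At the end, for the whole second after the job is handed in: The keeper plate lies flat on the bracket within 5 mm of fully home, the wing nut is within 0.22 rad of its stop, both at rest (all of step 2 and z of keeper in the frame of anchor below 0.012 m and angle between keeper's own z axis and vertical below 0.08 rad and velocity of joint wing_nut between -0.1 and 0.1 rad/s and linear speed of keeper below 0.01 m/s); the robot touches nothing.
It fails at once if the keeper plate is lifted more than 4 mm or tipped off the bracket (not (z of keeper in the frame of anchor below 0.012 m and angle between keeper's own z axis and vertical below 0.08 rad)).
It fails at once if a bystander is moved more than 25 mm (picked up, carried or knocked) (distance of any of bucket, pipe_wrench, plunger_cup, storage_box, cleaner_bottle, paste_tin, scrub_brush from where it was at the start of the episode above 0.025 m).
It also fails if it takes over 72 s, if anything falls off the work surface, if the arm or the gripper's body presses on something with over 40 N, if the wrist force passes 120 N, or if a joint passes its speed limit or range.

ROBOT

A 7-joint arm with a two-finger parallel gripper is mounted at the origin on the work surface. World frame = base frame: x ahead of the robot, y to its left, z up, the work surface at z = 0. Lengths are in m, angles in rad, forces in N, time in s.
With the tool pointing down it reaches from about 0.4 to 0.85 m from the base axis. Payload 10.4 kg.
Tool frame: the origin (TCP) lies midway between the tips of the shut fingers; the grasp point (between the pads) lies 19 mm behind it (manip.pinch_z is the distance from the TCP to the grasp point, in m); y points along the fingers, x is the direction in which the jaws open and shut, and the axes are right-handed (so a half turn about y gives the same grasp; the last joint's range is limited). The gripper opens to 85 mm and grips with 20 to 120 N. Pads are 22 mm wide; open, the fingers measure 114 mm over their backs; the gripper's body (76 mm by 85 mm) begins 54 mm behind the grasp point. The pads swing forward as they close: fully open they stand 13 mm farther back than shut.
Start: joints at [1.174, 0.332, -0.065, 1.46, 0.022, 1.35, -0.088], TCP at [0.228, -0.582, 0.192] pointing down, gripper open.
Joint ranges: [-2.6, 2.6], [-0.5, 2.12], [-1.47, 1.34], [0.16, 2.42], [-1.27, 4.41], [0.06, 2.06], [-2.6, 2.6]. Speed limits (rad/s): [2.22, 2.22, 2.79, 2.79, 3.14, 3.14, 3.14].

INTERFACE

Orientations are given as a unit quaternion [x, y, z, w].
In Python, from workcell import manip gives the robot as it stands.
- The arm moves only by the shell command python3 -m pendant 'ROWS' [OPENING] [FORCE]. ROWS is a JSON object of lists of equal length, an entry for each row: "offset": the shift along the tool's x, y, z scaled (see below), a list of three; "turn": the turn, a rotation vector about the tool's x, y, z scaled (see below), a list of three. A call has 1 to 12 rows; each row is the pose to reach, as a shift and turn from the pose measured when the call began, along the tool's axes at that moment; what a row does not reach only later rows make up. The controller multiplies each number of a shift by 200 mm and each number of a turn by 45 degrees. A row lasts 1/8 s, in which the tool goes at most 62.5 mm and 10.7 degrees, less where a joint would pass 70% of its speed; a pose out of reach is approached as far as the arm can. A call with a number of a shift or a turn outside -1 to 1 is refused whole. A call with a gripper value outside its range is refused whole. OPENING is the opening in per cent of the stroke, from 0 (shut) to 100 (fully open), set as the call begins (- or left out, the last holds). The fingers move at their own pace and stop on an object; FORCE is the grip in N (left out, the last holds). Time passes only in rows, so rows that repeat a pose let the fingers close. It gives the time, the measured TCP pose, the force and the opening at its end, in the units of the state.
- manip.get_obs(): the state, without advancing time (a new reading comes with each control period).
- manip.camera(name): name is "side" or "top"; returns (picture, depth): 400x640x3 uint8, red, green, blue; 400x640 float32, m along the optical axis (not along the pixel's ray), 0 where there is no reading.
- manip.camera_model(name): a dict with "intrinsics" (3x3 intrinsics, pixels), "R" (3x3) and "t" (3): a world point X has camera coordinates R X + t. Camera axes: x right, y down, z forward; pixel columns grow to the right and rows downward; lengths in m; the calibration is good to about 2 mm. A picture is of the moment at which its call begins. camera_model takes no time and is no camera call.
- manip.hand_in(): hands the job in, once; it reports no verdict.
The state is a dict: "clock": time; "joint_pos": joint angles; "joint_velocities": joint speeds; "tau": joint torques, N m; "position": TCP position; "ee_rot": TCP orientation; "ft_force": force on the tool from outside, world axes, zero at the start; "torque": the same for the moment, N m; "grip_width": opening from 0.0 (shut) to 1.0 (fully open).
Only numpy, scipy, OpenCV 4.12 (cv2) and the standard library are available. Lean on these libraries where they do the work, as an engineer would, in place of code of your own. Each camera call takes 0.05 s, during which the arm holds its last target. There are 200 camera calls.

## Working session

There is one attempt and no reset: what is moved stays moved. The work goes in short steps, Python scripts to look and compute and a shell command to move; the robot and the scene stay as the last step left them, time stands still between calls to the robot, and variables do not carry over. Pictures are saved under pics/ and viewed, about 8 in all and at most 12, crops included, and the job is handed in when it is done.

```bash
mkdir -p pics; cat > h.py <<'E'
import numpy as np, cv2
from workcell import manip
def snap(n,f):
    p,d=manip.camera(n); cv2.imwrite(f'pics/{f}.png',p[:,:,::-1]); np.save(f'pics/{f}.npy',d); return p,d
def pt(n,d,u,v):
    m=manip.camera_model(n);K=np.array(m['intrinsics']);R=np.array(m['R']);t=np.array(m['t'])
    z=d[int(v),int(u)]; return R.T@(z*np.linalg.solve(K,[u,v,1])-t)
def ray(n,u,v,h):
    m=manip.camera_model(n);K=np.array(m['intrinsics']);R=np.array(m['R']);t=np.array(m['t'])
    c=-R.T@t; r=R.T@np.linalg.solve(K,[u,v,1]); return c+r*(h-c[2])/r[2]
def proj(n,X):
    m=manip.camera_model(n);K=np.array(m['intrinsics']);q=K@(np.array(m['R'])@X+np.array(m['t'])); return q[:2]/q[2]
E
python3 - <<'E'
from h import *
snap('top','top0');snap('side','side0')
for n in('top','side'):
    m=manip.camera_model(n);print(n,m['intrinsics'],-np.array(m['R']).T@m['t'],m['R'])
o=manip.get_obs();print(o['clock'],o['position'],o['ee_rot'],o['ft_force'],o['grip_width'])
E
```

```text
top [[382.33586797   0.         312.12324236]
 [  0.         382.33586797 196.92623447]
 [  0.           0.           1.        ]] [0.48807437 0.03628797 1.09799538] [[ 0.00890347 -0.99957182  0.02787287]
 [-0.99491542 -0.01165152 -0.10003775]
 [ 0.10031968 -0.02684047 -0.99459316]]
side [[403.90745937   0.         316.14387863]
 [  0.         403.90745937 199.05124817]
 [  0.           0.           1.        ]] [ 0.34443377 -0.6361768   0.96779133] [[ 0.93963179 -0.34208187  0.00849021]
 [-0.2644107  -0.74158666 -0.61655188]
 [ 0.21720745  0.57708684 -0.78726851]]
0.1 [ 0.22806587 -0.58148926  0.19170683] [-0.58394245  0.39877949 -0.39802491  0.58443331] [ 0.39309566 -0.08726444  0.25107432] 1.0009053798940029
```

View pics/top0.png

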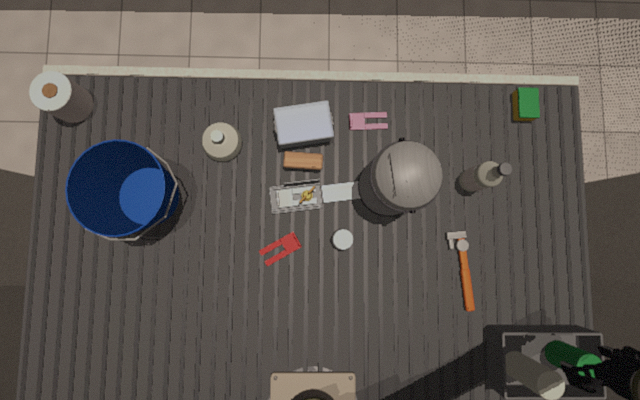

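View pics/side0.png

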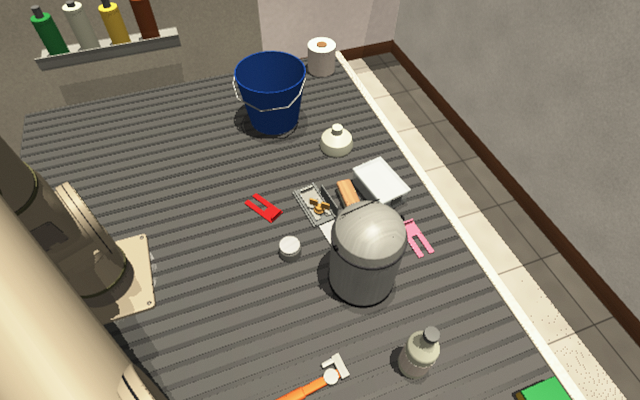

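The top view shows the bracket at about (297,197), the bin at (400,178), the tin at (343,240) and the brush at (302,160). The brass nut is at about (307,196). The red look-alike is at (281,249). I'll enlarge the bracket in both views.

```bash
python3 - <<'E'
from h import *
a=cv2.imread('pics/top0.png')[165:225,255:365];b=cv2.imread('pics/side0.png')[170:250,280:360]
a=cv2.resize(a,None,fx=5,fy=5,interpolation=cv2.INTER_CUBIC);b=cv2.resize(b,(300,300),interpolation=cv2.INTER_CUBIC)
b=cv2.resize(b,(300,300)); cv2.imwrite('pics/c0.png',np.vstack([a,np.hstack([b,np.zeros((300,250,3),np.uint8)])]))
for n in('top','side'):
    d=np.load(f'pics/{n}0.npy');p=cv2.imread(f'pics/{n}0.png');h=cv2.cvtColor(p,cv2.COLOR_BGR2HSV)
    m=cv2.inRange(h,(12,110,70),(35,255,255));
    m[:, :]=np.where(np.fromfunction(lambda v,u:(abs(u-(307 if n=='top' else 318))<16)&(abs(v-(196 if n=='top' else 206))<16),m.shape),m,0)
    v,u=np.nonzero(m);print(n,len(u),u.mean(),v.mean())
    for a_,b_ in zip(u,v): print((a_,b_),pt(n,d,a_,b_).round(3),end=' ')
    print()
E
```

```text
top 101 306.73267326732673 194.9009900990099
(np.int64(313), np.int64(186)) [0.624 0.006 0.055] (np.int64(313), np.int64(187)) [0.62  0.006 0.06 ] (np.int64(314), np.int64(187)) [0.621 0.003 0.057] (np.int64(312), np.int64(188)) [0.618 0.009 0.058] (np.int64(313), np.int64(188)) [0.618 0.006 0.058] (np.int64(311), np.int64(189)) [0.615 0.011 0.058] (np.int64(312), np.int64(189)) [0.615 0.009 0.059] (np.int64(310), np.int64(190)) [0.612 0.014 0.062] (np.int64(311), np.int64(190)) [0.612 0.011 0.059] (np.int64(312), np.int64(190)) [0.613 0.008 0.047] (np.int64(305), np.int64(191)) [0.612 0.028 0.034] (np.int64(306), np.int64(191)) [0.612 0.025 0.032] (np.int64(307), np.int64(191)) [0.612 0.022 0.036] (np.int64(308), np.int64(191)) [0.612 0.019 0.032] (np.int64(309), np.int64(191)) [0.609 0.017 0.058] (np.int64(310), np.int64(191)) [0.609 0.014 0.059] (np.int64(311), np.int64(191)) [0.61  0.011 0.048] (np.int64(303), np.int64(192)) [0.61  0.033 0.024] (np.int64(304), np.int64(192)) [0.609 0.03  0.035] (np.int64(305), np.int64(192)) [0.609 0.028 0.038] (np.int64(306), np.int64(192)) [0.6
[... 12179 characters left out ...]
np.int64(212)) [0.587 0.015 0.019] (np.int64(316), np.int64(212)) [0.589 0.013 0.021] (np.int64(317), np.int64(212)) [0.592 0.014 0.018] (np.int64(318), np.int64(212)) [0.595 0.012 0.02 ] (np.int64(319), np.int64(212)) [0.597 0.009 0.023] (np.int64(320), np.int64(212)) [0.6   0.009 0.021] (np.int64(321), np.int64(212)) [0.602 0.007 0.023] (np.int64(322), np.int64(212)) [0.605 0.007 0.021] (np.int64(323), np.int64(212)) [0.608 0.007 0.021] (np.int64(317), np.int64(213)) [ 0.344 -0.636  0.968] (np.int64(318), np.int64(213)) [0.593 0.008 0.021] (np.int64(319), np.int64(213)) [0.596 0.006 0.022] (np.int64(320), np.int64(213)) [0.598 0.005 0.022] (np.int64(321), np.int64(213)) [0.601 0.005 0.021]
```

View pics/c0.png

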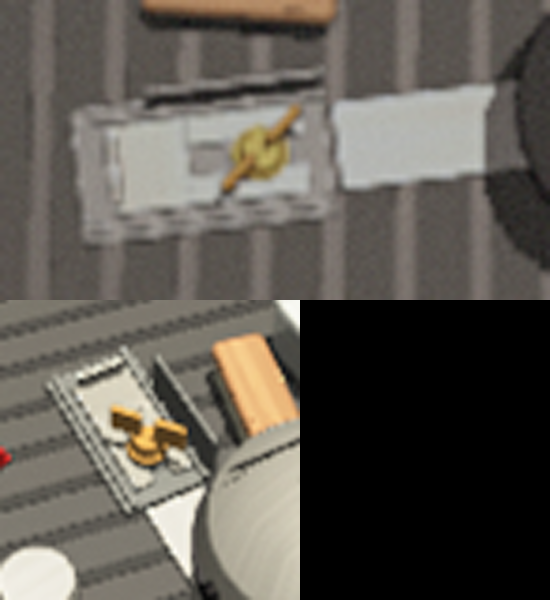

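The nut hub is near world (0.601, 0.022), with the wing tops at z≈0.058. That makes it about 1.7 turns open. Next I'll measure the bracket axis, the tab and the tool axes.

```bash
python3 - <<'E'
from h import *
from scipy.spatial.transform import Rotation as Ro
o=manip.get_obs();print('tool axes cols\n',Ro.from_quat(o['ee_rot']).as_matrix().round(3))
d=np.load('pics/top0.npy');m=manip.camera_model('top');K=np.array(m['intrinsics']);R=np.array(m['R']);t=np.array(m['t'])
v,u=np.mgrid[0:400,0:640];P=(np.stack([(u-K[0,2])/K[0,0]*d,(v-K[1,2])/K[1,1]*d,d],-1)-t)@R
w=lambda x0,x1,y0,y1,z0,z1:P[(P[...,0]>x0)&(P[...,0]<x1)&(P[...,1]>y0)&(P[...,1]<y1)&(P[...,2]>z0)&(P[...,2]<z1)]
b=w(.5,.8,-.35,-.08,.2,.3);print('bin',len(b),b.mean(0),b.min(0),b.max(0),cv2.minEnclosingCircle(b[:,:2].astype(np.float32)))
f=w(.625,.66,-.05,.12,.04,.06);print('flange',len(f),f.min(0),f.max(0),np.polyfit(f[:,1],f[:,0],1))
t_=w(.56,.64,.085,.14,.02,.04);print('tab',len(t_),t_.round(3).tolist())
h=cv2.cvtColor(cv2.imread('pics/top0.png'),cv2.COLOR_BGR2HSV)
# bracket corners & edges on z=8mm
for n,(a,c) in dict(LL=(85,240),LR=(335,215),UL=(75,110),tabT=(112,125),tabB=(118,210),tabM=(116,167),foot0=(340,145)).items():
    print(n,ray('top',255+a/5,165+c/5,.028 if 'tab' in n else .008).round(4))
E
```

```text
tool axes cols
 [[ 0.365 -0.     0.931]
 [-0.931  0.001  0.365]
 [-0.001 -1.    -0.   ]]
bin 4117 [ 0.62657258 -0.19977451  0.24343926] [ 0.54419454 -0.291838    0.20004052] [ 0.72233007 -0.12455842  0.2651894 ] ((0.6331268548965454, -0.2091529369354248), 0.09013020992279053)
flange 70 [ 0.62593071 -0.01066827  0.0406361 ] [0.64676712 0.08607324 0.05793325] [-0.12234536  0.64283565]
tab 26 [[0.612, 0.109, 0.027], [0.612, 0.106, 0.027], [0.608, 0.109, 0.032], [0.609, 0.106, 0.027], [0.606, 0.106, 0.029], [0.603, 0.106, 0.027], [0.6, 0.106, 0.03], [0.6, 0.103, 0.028], [0.597, 0.106, 0.03], [0.597, 0.103, 0.028], [0.594, 0.106, 0.03], [0.595, 0.103, 0.029], [0.592, 0.106, 0.03], [0.592, 0.103, 0.029], [0.589, 0.106, 0.029], [0.589, 0.103, 0.03], [0.586, 0.106, 0.028], [0.586, 0.103, 0.028], [0.583, 0.106, 0.028], [0.583, 0.103, 0.03], [0.58, 0.103, 0.03], [0.578, 0.103, 0.029], [0.578, 0.1, 0.028], [0.575, 0.103, 0.028], [0.575, 0.1, 0.029], [0.573, 0.103, 0.021]]
LL [0.5507 0.1207 0.008 ]
LR [ 0.5665 -0.0217  0.008 ]
UL [0.6252 0.1279 0.008 ]
tabT [0.6144 0.1053 0.028 ]
tabB [0.5666 0.101  0.028 ]
tabM [0.5907 0.1026 0.028 ]
foot0 [ 0.6068 -0.0243  0.008 ]
```

```bash
python3 -m pendant '{"offset":[[-0.15,-0.15,0.17],[-0.3,-0.2,0.34],[-0.46,-0.2,0.5],[-0.61,-0.2,0.67],[-0.76,-0.2,0.83],[-0.91,-0.2,1.0],[-0.91,-0.2,1.0]],"turn":[[0,0.06,0],[0,0.12,0],[0,0.2,0],[0,0.26,0],[0,0.32,0],[0,0.32,0],[0,0.32,0]]}' 0 20
cat >> h.py <<'E'
from scipy.spatial.transform import Rotation as Ro
S=np.array([.601,.0225,0]);ex=np.array([.122,-.9925,0]);ex/=np.linalg.norm(ex);ey=np.array([-ex[1],ex[0],0])
def anc(X): X=np.array(X)-S; return np.array([X@ex,X@ey,X[2]])
def go(a):
    o=manip.get_obs();R=Ro.from_quat(o['ee_rot']).as_matrix();W=S+a[0]*ex+a[1]*ey+np.array([0,0,a[2]])
    return (R.T@(W-o['position'])/.2).round(3)
def st():
    o=manip.get_obs();R=Ro.from_quat(o['ee_rot']).as_matrix()
    print(round(o['clock'],2),'anc mm',(1e3*anc(o['position'])).round(1),'F',np.round(o['ft_force'],1),'yawerr deg',round(np.degrees(np.arctan2(ey@R[:,0],ex@R[:,0])),1),'down',R[:,1].round(3),'w',round(o['grip_width'],3))
E
python3 -c "
from h import *
st();print(go([-.125,0,.19]))"
```

```text
clock: 0.98
position: [0.3497, -0.336, 0.232]
ee_rot: [-0.531, 0.467, -0.467, 0.531]
ft_force: [-0.3, -0.2, 0.4]
grip_width: -0.001
0.97 anc mm [ 325.1 -293.2  232. ] F [-0.3 -0.2  0.4] yawerr deg 0.3 down [-0.     0.001 -1.   ] w -0.001
[-2.242  0.213  1.479]
```

```bash
R='' ; python3 -m pendant '{"offset":[[-0.25,0,0.17],[-0.5,0,0.33],[-0.75,0,0.49],[-1.0,0,0.66]],"turn":[[0,0,0],[0,0,0],[0,0,0],[0,0,0]]}'
python3 -m pendant '{"offset":[[-0.25,0,0.17],[-0.5,0,0.33],[-0.75,0,0.49],[-1.0,0,0.66]],"turn":[[0,0,0],[0,0,0],[0,0,0],[0,0,0]]}'
python3 -c "
from h import *
st();print(go([-.125,0,.06]))"
```

```text
clock: 1.48
position: [0.4554, -0.12, 0.2323]
ee_rot: [-0.53, 0.468, -0.467, 0.531]
ft_force: [0.9, -0.9, -0.0]
grip_width: -0.001
clock: 1.98
position: [0.562, 0.0953, 0.2323]
ee_rot: [-0.53, 0.468, -0.468, 0.53]
ft_force: [0.7, -0.9, 0.2]
grip_width: -0.004
1.98 anc mm [-77.  -29.8 232.3] F [ 0.7 -0.9  0.2] yawerr deg 0.1 down [-0.     0.001 -1.   ] w -0.004
[-0.239  0.862  0.15 ]
```

```bash
python3 -m pendant '{"offset":[[-0.24,0,0.15],[-0.24,0.3,0.15],[-0.24,0.6,0.15],[-0.24,0.86,0.15],[-0.24,0.86,0.15]],"turn":[[0,0,0],[0,0,0],[0,0,0],[0,0,0],[0,0,0]]}'
python3 -c "
from h import *
st();print(go([-.125,0,.018]))
p,d=snap('top','t1');q,e=snap('side','s1')
a=cv2.resize(p[150:235,235:345],None,fx=4,fy=4,interpolation=2);b=cv2.resize(q[155:240,270:380],None,fx=4,fy=4,interpolation=2)
cv2.imwrite('pics/c1.png',np.hstack([a,b])[:,:800,::-1])
print(proj('side',S+[0,0,.008]),proj('side',manip.get_obs()['position']),proj('side',S-.085*ex+[0,0,.028]))"
```

```text
clock: 2.6
position: [0.5833, 0.1448, 0.0564]
ee_rot: [0.532, -0.47, 0.466, -0.528]
ft_force: [0.2, 0.8, 1.0]
grip_width: 0.004
2.6 anc mm [-123.5   -2.7   56.4] F [0.2 0.8 1. ] yawerr deg 0.1 down [-0.008 -0.001 -1.   ] w 0.004
[-0.007  0.192  0.015]
[318.72286815 211.07107791] [300.28983948 170.55202474] [305.9559458  186.92334109]
```

View pics/c1.png

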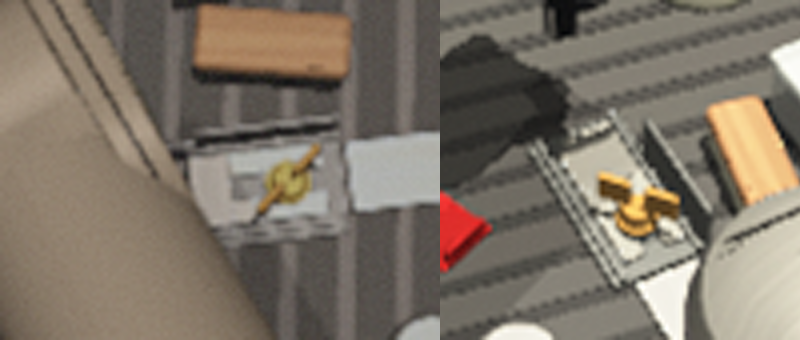

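```bash
python3 - <<'E'
from h import *
d=np.load('pics/s1.npy')
for v in range(150,172,2): print(v,[tuple((1e3*anc(pt('side',d,u,v))).round().astype(int).tolist()) if d[v,u]>0 else 0 for u in range(292,312,2)])
st()
E
```

```text
150 [(-275, 40, -3), (-132, -13, 149), (-107, -18, 173), (-107, -12, 171), (-105, -7, 169), (-109, 1, 163), (-83, -5, 188), (-72, -4, 199), (-74, 3, 193), (-81, 12, 183)]
152 [(-264, 35, -1), (-132, -14, 141), (-125, -11, 146), (-107, -12, 162), (-106, -7, 161), (-115, 4, 149), (-79, -7, 186), (-71, -5, 192), (-70, 1, 191), (-68, 6, 189)]
154 [(-256, 31, -1), (-253, 38, -1), (-129, -9, 134), (-110, -11, 152), (-107, -6, 152), (-103, -2, 154), (-67, -13, 192), (-66, -7, 190), (-63, -3, 191), (-62, 3, 190)]
156 [(-244, 26, 3), (-248, 35, -4), (-125, -11, 130), (-107, -12, 147), (-94, -12, 159), (-82, -12, 170), (-64, -14, 187), (-62, -9, 187), (-60, -4, 186), (-71, 7, 171)]
158 [(-240, 24, -2), (-235, 29, 0), (-124, -12, 123), (-114, -10, 131), (-94, -12, 151), (-82, -12, 162), (-68, -12, 175), (-219, 65, -1), (-218, 72, -3), (-216, 79, -5)]
160 [(-231, 20, -1), (-229, 26, -2), (-125, -11, 113), (-118, -8, 118), (-111, -5, 123), (-107, 0, 125), (-108, 6, 121), (-209, 61, 1), (-205, 66, 2), (-204, 73, -1)]
162 [(-226, 18, -5), (-220, 22, -1), (-125, -12, 105), (-116, -9, 113), (-108, -7, 119), (-110, 1, 113), (-110, 7, 111), (-202, 57, 0), (-200, 63, -1), (-198, 70, -3)]
164 [(-213, 12, 1), (-211, 18, -1), (-207, 23, 2), (-114, -10, 106), (-108, -7, 110), (-116, 3, 99), (-197, 47, -1), (-194, 53, -1), (-191, 59, -1), (-189, 66, -2)]
166 [(-205, 8, 1), (-202, 14, 1), (-204, 22, -5), (-198, 26, -1), (-197, 33, -3), (-194, 39, -3), (-187, 43, 2), (-186, 49, 0), (-185, 56, -3), (-179, 60, 1)]
168 [(-201, 6, -3), (-196, 11, -1), (-193, 17, -1), (-190, 22, -1), (-184, 27, 3), (-187, 35, -4), (-179, 39, 2), (-179, 46, -1), (-173, 50, 2), (-171, 56, 1)]
170 [(-189, 1, 1), (-187, 7, 0), (-184, 12, 1), (-183, 19, -2), (-180, 25, -2), (-175, 30, 1), (-175, 37, -3), (-170, 41, 0), (-164, 46, 3), (-166, 54, -3)]
2.7 anc mm [-124.9    1.    61.8] F [-0.1  0.8  1.2] yawerr deg 0.1 down [ 0.001  0.001 -1.   ] w 0.0
```

```bash
python3 - <<'E'
from h import *
st()
p,d=snap('side','s2')
for v in range(150,184,2): print(v,[tuple((1e3*anc(pt('side',d,u,v))).round().astype(int).tolist()) if d[v,u]>0 else 0 for u in range(292,312,2)])
st()
E
```

```text
2.7 anc mm [-124.9    1.    61.8] F [-0.1  0.8  1.2] yawerr deg 0.1 down [ 0.001  0.001 -1.   ] w 0.0
150 [(-270, 38, 2), (-273, 47, -4), (-111, -16, 169), (-103, -14, 175), (-108, -5, 166), (-107, 0, 165), (-87, -3, 185), (-72, -4, 198), (-72, 2, 196), (-77, 10, 187)]
152 [(-263, 35, 0), (-262, 42, -2), (-127, -9, 143), (-108, -12, 162), (-114, -3, 152), (-112, 3, 151), (-80, -7, 185), (-70, -5, 193), (-66, -1, 195), (-67, 5, 191)]
154 [(-257, 32, -2), (-253, 37, -1), (-128, -9, 134), (-111, -11, 150), (-107, -6, 152), (-84, -11, 175), (-70, -11, 188), (-63, -8, 193), (-65, -2, 189), (-62, 3, 189)]
156 [(-246, 27, 1), (-244, 33, 0), (-127, -10, 127), (-111, -11, 142), (-96, -11, 157), (-82, -12, 169), (-70, -11, 180), (-61, -10, 188), (-74, 3, 171), (-222, 82, -2)]
158 [(-240, 24, -1), (-235, 29, 1), (-127, -10, 119), (-117, -8, 128), (-97, -11, 147), (-87, -9, 156), (-110, 7, 127), (-222, 67, -5), (-215, 71, -1), (-215, 78, -4)]
160 [(-232, 21, -3), (-228, 26, -1), (-129, -10, 109), (-117, -9, 120), (-111, -5, 124), (-110, 1, 121), (-112, 8, 116), (-210, 61, 0), (-207, 67, -1), (-2
[... 1191 characters left out ...]
158, 7, 0), (-156, 13, -1), (-156, 20, -4), (-152, 26, -3), (-147, 30, -1), (-149, 38, -6), (-142, 42, -2)]
178 [(-160, -13, -2), (-157, -7, -1), (-155, -1, -2), (-153, 5, -3), (-149, 10, -2), (-144, 15, 1), (-145, 22, -4), (-140, 27, -1), (-138, 33, -3), (-134, 38, -1)]
180 [(-155, -16, -4), (-148, -11, 0), (-146, -5, -1), (-144, 0, -1), (-141, 6, -1), (-136, 11, 2), (-134, 17, 1), (-133, 23, -2), (-130, 29, -1), (-128, 35, -3)]
182 [(-144, -20, 0), (-143, -14, -2), (-136, -10, 2), (-138, -2, -3), (-136, 3, -4), (-128, 7, 2), (-129, 14, -2), (-126, 20, -2), (-120, 24, 1), (-117, 30, 2)]
2.75 anc mm [-125.2    1.7   62.8] F [ 0.4 -0.   0.6] yawerr deg 0.1 down [ 0.003  0.001 -1.   ] w -0.002
```

```bash
python3 - <<'E'
from h import *
q=cv2.imread('pics/s2.png')[80:205,250:390]
cv2.imwrite('pics/c2.png',cv2.resize(q,None,fx=4.8,fy=4.8,interpolation=2))
E
```

```text
(no output)
```

View pics/c2.png

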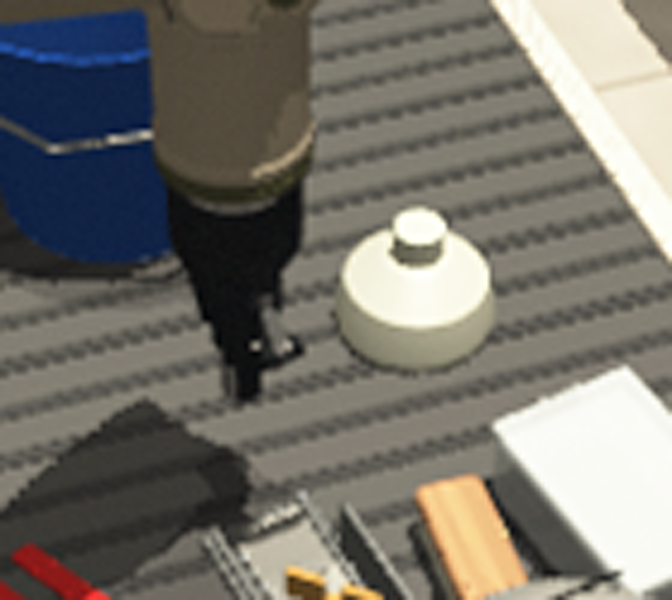

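The fingertip sits at about (301,163) in the side view. That is roughly 25–35 mm higher than the reported TCP would project (301,170). I'll descend behind the tab, away from contact, and check again.

```bash
python3 -m pendant '{"offset":[[0,0.07,0],[0,0.14,0],[0,0.2,0],[0,0.2,0],[0,0.2,0],[0,0.2,0]],"turn":[[0,0,0],[0,0,0],[0,0,0],[0,0,0],[0,0,0],[0,0,0]]}'
python3 - <<'E'
from h import *
st()
p,d=snap('side','s3')
m=np.zeros((400,640),bool)
for v in range(150,192):
  r=[]
  for u in range(285,320):
    if d[v,u]>0:
      a=1e3*anc(pt('side',d,u,v))
      if -150<a[0]<-90 and abs(a[1])<40 and a[2]>14: r.append((u,*a.round().astype(int).tolist()))
  if v%2==0: print(v,r[::2])
print(proj('side',manip.get_obs()['position']))
E
```

```text
clock: 3.5
position: [0.5878, 0.1472, 0.0232]
ee_rot: [-0.529, 0.467, -0.469, 0.531]
ft_force: [1.3, -0.1, -0.1]
grip_width: -0.0
3.5 anc mm [-125.3    2.1   23.2] F [ 1.3 -0.1 -0.1] yawerr deg 0.1 down [ 0.004  0.002 -1.   ] w -0.0
150 [(293, -136, -15, 146), (295, -115, -18, 166), (297, -110, -14, 169), (299, -106, -9, 170), (301, -94, -9, 181)]
152 [(293, -138, -14, 136), (295, -115, -18, 158), (297, -107, -15, 164), (299, -102, -11, 167), (301, -93, -9, 174)]
154 [(293, -134, -16, 132), (295, -127, -13, 137), (297, -105, -16, 158), (299, -108, -9, 153), (301, -92, -10, 168)]
156 [(293, -149, -10, 107), (295, -128, -13, 128), (297, -109, -15, 146), (299, -108, -9, 145), (301, -95, -9, 156)]
158 [(295, -134, -11, 113), (297, -110, -15, 137), (299, -109, -9, 136), (301, -98, -8, 145), (303, -94, -3, 147)]
160 [(295, -134, -11, 104), (297, -110, -15, 130), (299, -106, -10, 131), (301, -109, -3, 125), (303, -116, 7, 113)]
162 [(296, -130, -10, 100), (298, -117, -9, 112), (300, -111, -5, 116), (302, -109, 0, 115)]
164 [(297, -124, -9, 96), (299, -109, -9, 110), (301, -93, -10, 126)]
166 [(297, -125, -9, 87), (299, -116, -7, 94), (301, -94, -10, 118)]
168 [(297, -126, -9, 77), (299, -116, -7, 86), (301, -94, -10, 108), (304, -110, 7, 85)]
170 [(297, -128, -8, 66), (299, -116, -7, 77), (301, -111, -3, 79), (303, -113, 5, 74), (305, -119, 14, 64)]
172 [(299, -115, -8, 69), (301, -111, -3, 71)]
174 []
176 []
178 []
180 []
182 []
184 []
186 []
188 []
190 []
[300.84975828 178.71392966]
```

```bash
python3 -m pendant '{"offset":[[0,0.02,0],[0,0.03,0],[0,0.045,0],[0,0.06,0],[0,0.07,0],[0,0.07,0]],"turn":[[0,0,0],[0,0,0],[0,0,0],[0,0,0],[0,0,0],[0,0,0]]}'
python3 - <<'E'
from h import *
st()
q,d=snap('side','s4')
q=q[100:225,250:390,::-1]
cv2.imwrite('pics/c4.png',cv2.resize(q,None,fx=4.8,fy=4.8,interpolation=2))
E
```

```text
clock: 4.3
position: [0.5878, 0.1471, 0.009]
ee_rot: [-0.529, 0.468, -0.469, 0.531]
ft_force: [1.3, 0.2, 0.7]
grip_width: 0.003
4.3 anc mm [-125.3    2.1    9. ] F [1.3 0.2 0.7] yawerr deg 0.1 down [ 0.003  0.001 -1.   ] w 0.003
```

View pics/c4.png

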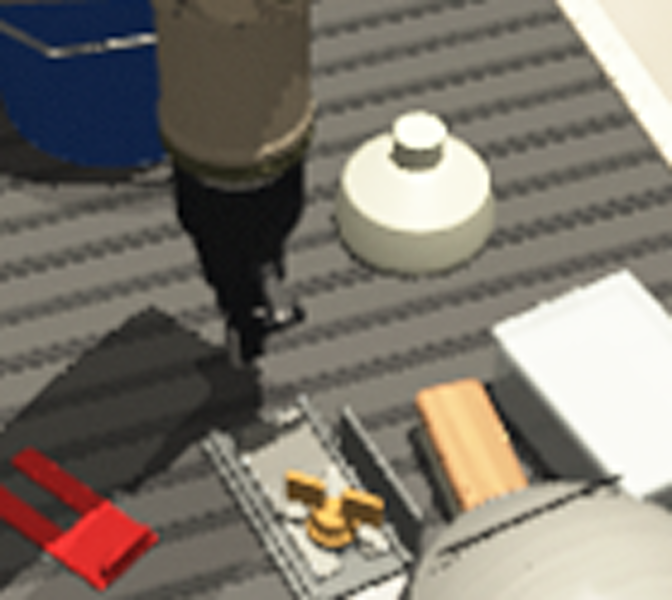

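```bash
python3 - <<'E'
from h import *
d=np.load('pics/s4.npy')
for h in(.01,.02,.03,.04,.05): print(h,(1e3*anc(ray('side',300.5,175,h))).round(1))
for v in range(160,182):
  r=[]
  for u in range(285,320):
    if d[v,u]>0:
      a=1e3*anc(pt('side',d,u,v))
      if -160<a[0]<-80 and abs(a[1])<40 and a[2]>12: r.append((u,*a.round().astype(int).tolist()))
  print(v,r)
E
```

```text
0.01 [-150.2   12.6   10. ]
0.02 [-142.2    8.9   20. ]
0.03 [-134.1    5.3   30. ]
0.04 [-126.     1.7   40. ]
0.05 [-118.    -1.9   50. ]
160 [(294, -144, -10, 95), (295, -130, -13, 109), (296, -117, -15, 123), (297, -109, -15, 130), (298, -107, -13, 131), (299, -107, -10, 130), (300, -102, -9, 134), (301, -96, -9, 139), (302, -90, -8, 145), (303, -86, -7, 148), (304, -83, -6, 150), (305, -81, -3, 151)]
161 [(295, -136, -10, 98), (296, -119, -14, 117), (297, -109, -16, 127), (298, -106, -14, 128), (299, -105, -11, 128), (300, -105, -8, 127), (301, -96, -9, 136), (302, -91, -8, 140), (303, -90, -6, 140), (304, -96, 0, 131), (305, -85, -2, 142)]
162 [(295, -133, -11, 97), (296, -119, -14, 112), (297, -110, -15, 121), (298, -106, -14, 125), (299, -108, -10, 120), (300, -110, -6, 117), (301, -100, -7, 127), (302, -97, -5, 128), (303, -107, 2, 116), (304, -108, 6, 113), (305, -80, -4, 144)]
163 [(295, -135, -11, 91), (296, -128, -11, 98), (297, -111, -15, 116), (298, -108, -13, 118), (299, -108, -10, 116), (300, -107, -7, 116), (301, -105, -5, 116), (302, -107, -1, 113), (303, -109, 3, 
[... 1426 characters left out ...]
), (298, -123, -8, 62), (299, -116, -7, 68), (300, -115, -4, 68), (301, -112, -3, 70), (302, -109, -1, 72), (303, -109, 3, 70), (304, -108, 5, 70), (305, -118, 13, 56)]
173 [(297, -125, -10, 56), (298, -119, -9, 62), (299, -118, -7, 61), (300, -116, -4, 63), (301, -112, -3, 65), (302, -109, -1, 67), (303, -113, 4, 61), (304, -112, 7, 60), (305, -116, 12, 54)]
174 [(298, -120, -9, 56), (299, -117, -7, 59), (300, -115, -5, 59), (301, -110, -4, 63), (302, -112, 0, 60), (303, -111, 3, 59), (304, -110, 6, 58)]
175 [(299, -116, -8, 55), (300, -116, -4, 53), (301, -110, -4, 59), (302, -112, 0, 55), (303, -110, 3, 56)]
176 [(299, -117, -7, 49), (300, -117, -4, 47)]
177 []
178 []
179 []
180 []
181 []
```

Vision puts the fingertip at about (-117,-5,48) mm, while the reported TCP z is 9 mm. x and y agree, but the visible tip is nearly 40 mm higher than reported. I'll keep descending in small steps and watch the force.

```bash
python3 -m pendant '{"offset":[[0,0.015,0],[0,0.03,0],[0,0.03,0]],"turn":[[0,0,0],[0,0,0],[0,0,0]]}'
python3 - <<'E'
from h import *
st()
E
python3 -m pendant '{"offset":[[0,0.015,0],[0,0.025,0],[0,0.025,0]],"turn":[[0,0,0],[0,0,0],[0,0,0]]}'
python3 - <<'E'
from h import *
st()
E
```

```text
clock: 4.72
position: [0.5876, 0.1471, 0.0028]
ee_rot: [-0.529, 0.468, -0.468, 0.531]
ft_force: [0.0, -0.4, -0.0]
grip_width: 0.005
4.72 anc mm [-125.3    1.9    2.8] F [ 0.  -0.4 -0. ] yawerr deg 0.1 down [ 0.003  0.001 -1.   ] w 0.005
clock: 5.1
position: [0.5875, 0.147, -0.0024]
ee_rot: [-0.529, 0.468, -0.468, 0.531]
ft_force: [0.2, -0.5, -0.4]
grip_width: 0.0
5.1 anc mm [-125.2    1.8   -2.4] F [ 0.2 -0.5 -0.4] yawerr deg 0.1 down [ 0.002  0.001 -1.   ] w 0.0
```

A reported z of -2.4 mm with no contact confirms that the reported height is too low. I'll keep going down.

```bash
python3 -m pendant '{"offset":[[0,0.015,0],[0,0.03,0],[0,0.04,0],[0,0.04,0]],"turn":[[0,0,0],[0,0,0],[0,0,0],[0,0,0]]}'
python3 - <<'E'
from h import *
st()
p,d=snap('side','s5')
for v in range(168,190):
  r=[]
  for u in range(290,312):
    if d[v,u]>0:
      a=1e3*anc(pt('side',d,u,v))
      if -150<a[0]<-95 and abs(a[1])<25 and a[2]>12: r.append((u,*a.round().astype(int).tolist()))
  print(v,r[::2])
E
```

```text
clock: 5.6
position: [0.5874, 0.147, -0.0106]
ee_rot: [-0.529, 0.468, -0.468, 0.531]
ft_force: [-0.3, 0.1, 0.1]
grip_width: 0.007
5.6 anc mm [-125.3    1.7  -10.6] F [-0.3  0.1  0.1] yawerr deg 0.1 down [ 0.002  0.001 -1.   ] w 0.007
168 [(296, -131, -10, 73), (298, -107, -14, 98), (300, -108, -7, 93), (302, -105, -2, 94), (304, -114, 9, 80)]
169 [(296, -130, -11, 69), (298, -107, -14, 93), (300, -106, -8, 91), (302, -113, 1, 80), (304, -110, 7, 80)]
170 [(297, -129, -8, 65), (299, -108, -11, 86), (301, -114, -1, 76)]
171 [(297, -128, -9, 62), (299, -109, -10, 81), (301, -107, -5, 81), (303, -101, -1, 84)]
172 [(297, -127, -9, 59), (299, -112, -9, 74), (301, -106, -5, 77)]
173 [(297, -127, -9, 53), (299, -112, -9, 68), (301, -96, -10, 85)]
174 [(297, -127, -9, 49), (299, -118, -7, 56), (301, -96, -10, 81)]
175 [(297, -130, -8, 41), (299, -119, -6, 51), (305, -117, 13, 43)]
176 [(297, -128, -9, 38), (299, -117, -8, 50), (301, -96, -10, 71), (304, -110, 6, 50)]
177 [(297, -130, -8, 31), (299, -115, -9, 48), (301, -110, -4, 50), (303, -112, 3, 44), (305, -117, 12, 34)]
178 [(298, -124, -8, 34), (300, -118, -4, 37), (302, -111, 0, 42), (304, -107, 5, 44)]
179 [(298, -120, -10, 33), (300, -115, -5, 36), (302, -110, -1, 39)]
180 [(299, -116, -8, 32), (301, -111, -4, 35)]
181 []
182 []
183 []
184 []
185 []
186 []
187 []
188 []
189 []
```

```bash
python3 -m pendant '{"offset":[[0,0.015,0],[0,0.03,0],[0,0.045,0],[0,0.058,0],[0,0.058,0]],"turn":[[0,0,0],[0,0,0],[0,0,0],[0,0,0],[0,0,0]]}'
python3 - <<'E'
from h import *
st()
p,d=snap('side','s6')
for v in range(178,190):
  r=[]
  for u in range(290,312):
    if d[v,u]>0:
      a=1e3*anc(pt('side',d,u,v))
      if -150<a[0]<-95 and abs(a[1])<25 and a[2]>8: r.append((u,*a.round().astype(int).tolist()))
  print(v,r[::2])
E
```

```text
clock: 6.28
position: [0.5873, 0.1471, -0.0224]
ee_rot: [-0.529, 0.468, -0.468, 0.531]
ft_force: [-0.4, -0.2, -0.2]
grip_width: -0.003
6.28 anc mm [-125.3    1.6  -22.4] F [-0.4 -0.2 -0.2] yawerr deg 0.1 down [ 0.002  0.001 -1.   ] w -0.003
178 [(297, -129, -9, 28), (299, -117, -8, 40), (301, -97, -10, 61), (305, -117, 12, 30)]
179 [(297, -130, -9, 23), (299, -116, -8, 37), (301, -110, -4, 41), (303, -111, 3, 37), (305, -115, 11, 28)]
180 [(298, -123, -9, 25), (300, -117, -5, 29), (302, -109, -1, 36), (304, -108, 5, 34)]
181 [(298, -124, -9, 20), (300, -116, -5, 26), (302, -112, 0, 27), (304, -111, 6, 25)]
182 [(299, -118, -8, 20), (301, -110, -5, 27)]
183 [(300, -120, -4, 12)]
184 []
185 []
186 [(308, -100, 14, 9)]
187 [(305, -101, 4, 9)]
188 []
189 [(301, -99, -10, 8)]
```

Tip now at z≈18 mm, so I take true z as reported + 40 mm. Pushing the tab along anchor +x.

```bash
python3 -m pendant '{"offset":[[0.05,0,0],[0.09,0,0],[0.12,0,0],[0.15,0,0],[0.18,0,0],[0.21,0,0],[0.23,0,0],[0.25,0,0],[0.25,0,0]],"turn":[[0,0,0],[0,0,0],[0,0,0],[0,0,0],[0,0,0],[0,0,0],[0,0,0],[0,0,0],[0,0,0]]}'
python3 - <<'E'
from h import *
st()
p,d=snap('top','t7'); q,e=snap('side','s7')
# tab/keeper colour-bright region in side: print farthest +x keeper points at z~13
E
python3 -m pendant '{"offset":[[0.015,0,0],[0.025,0,0],[0.025,0,0]],"turn":[[0,0,0],[0,0,0],[0,0,0]]}'
python3 -c "
from h import *
st()"
```

```text
clock: 7.45
position: [0.5937, 0.097, -0.0223]
ee_rot: [-0.529, 0.468, -0.468, 0.531]
ft_force: [-0.3, -0.1, -0.5]
grip_width: 0.002
7.45 anc mm [-74.8   1.8 -22.3] F [-0.3 -0.1 -0.5] yawerr deg 0.1 down [ 0.002  0.001 -1.   ] w 0.002
clock: 7.92
position: [0.5943, 0.0922, -0.0222]
ee_rot: [-0.529, 0.468, -0.468, 0.531]
ft_force: [0.5, 0.4, 1.0]
grip_width: 0.0
7.92 anc mm [-70.    1.9 -22.2] F [0.5 0.4 1. ] yawerr deg 0.1 down [ 0.002  0.001 -1.   ] w 0.0
```

```bash
python3 - <<'E'
from h import *
p,d=snap('side','s8')
a=cv2.imread('pics/s0.png') if 0 else cv2.imread('pics/side0.png')
c=lambda q:cv2.resize(q[150:240,280:355],None,fx=5.3,fy=5.3,interpolation=2)
cv2.imwrite('pics/c8.png',np.hstack([c(a),c(p[:,:,::-1])]))
print(proj('side',S-.050*ex+[0,0,.028]),proj('side',S-.055*ex+[0,0,.028]),proj('side',S-.085*ex+[0,0,.028]))
E
```

```text
[311.13093194 195.00081855] [310.38160008 193.83120938] [305.9559458  186.92334109]
```

View pics/c8.png

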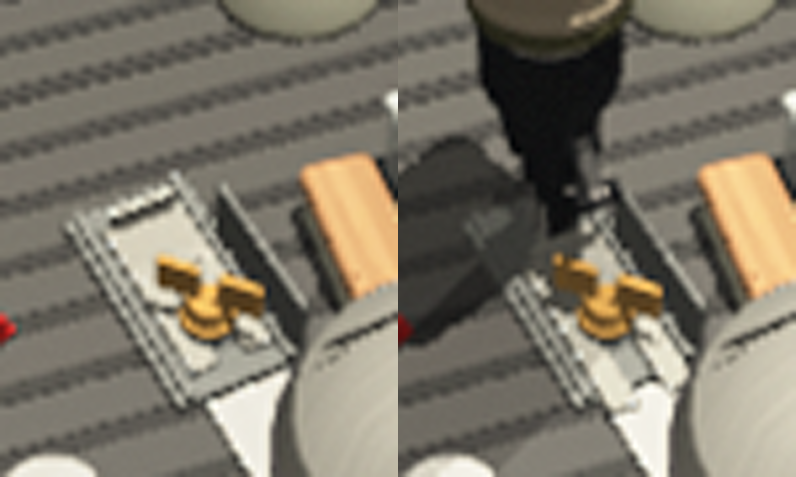

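The keeper is moving: the fork ends now reach past the bracket floor. I'll push the rest in small steps until the force rises.

```bash
for i in 1 2; do python3 -m pendant '{"offset":[[0.01,0,0],[0.02,0,0],[0.02,0,0]],"turn":[[0,0,0],[0,0,0],[0,0,0]]}' | grep -E 'clock|force'; python3 -c "
from h import *
st()";done
```

```text
clock: 8.35
ft_force: [-0.5, 0.9, 0.8]
8.35 anc mm [-65.6   1.8 -22.3] F [-0.5  0.9  0.8] yawerr deg 0.1 down [ 0.002  0.001 -1.   ] w 0.004
clock: 8.72
ft_force: [0.1, 5.1, 0.2]
8.72 anc mm [-62.8   1.9 -22.2] F [0.1 5.1 0.2] yawerr deg 0.1 down [ 0.002  0.002 -1.   ] w 0.002
```

```bash
python3 -m pendant '{"offset":[[0.015,0,0],[0.025,0,0],[0.025,0,0]],"turn":[[0,0,0],[0,0,0],[0,0,0]]}' | grep -E 'clock|force'; python3 -c "
from h import *
st()"
```

```text
clock: 9.1
ft_force: [-1.6, 13.1, -0.4]
9.1 anc mm [-62.4   1.9 -21.9] F [-1.6 13.1 -0.4] yawerr deg 0.3 down [ 0.002  0.007 -1.   ] w 0.001
```

The force rose to 13 N with only 0.4 mm of motion, so the keeper is against the stud. Backing off, lifting and moving over to the robot side of the nut.

```bash
python3 -m pendant '{"offset":[[-0.03,0,0],[-0.06,0,0],[-0.06,-0.1,0],[-0.06,-0.22,0],[-0.06,-0.34,0],[0.1,-0.34,-0.06],[0.25,-0.34,-0.15],[0.324,-0.34,-0.15],[0.324,-0.34,-0.15],[0.324,-0.34,-0.15]],"turn":[[0,0,0],[0,0,0],[0,0,0],[0,0,0],[0,0,0],[0,0,0],[0,0,0],[0,0,0],[0,0,0],[0,0,0]]}'
cat >> h.py <<'E'
def tab(a0,a1,n,rho=.027,z=.0):
    """offset table: arc of finger from angle a0 to a1 (deg, anchor), relative to present pose"""
    for a in np.linspace(a0,a1,n): print(round(a),go([rho*np.cos(np.radians(a)),rho*np.sin(np.radians(a)),z]).round(2).tolist())
E
python3 - <<'E'
from h import *
st();tab(-85,-85,1)
p,d=snap('side','s9')
h=cv2.cvtColor(p,cv2.COLOR_RGB2HSV);m=cv2.inRange(h,(12,110,70),(35,255,255))
X=[]
for v in range(190,225):
  for u in range(300,340):
    if m[v,u] and d[v,u]>0:
      a=1e3*anc(pt('side',d,u,v))
      if a[2]>42: X.append(a)
X=np.array(X);X=X[np.hypot(X[:,0],X[:,1])<40];i=X[:,1]>0
print(len(X),X[i].mean(0),X[~i].mean(0),'zmax',X[:,2].max())
m2=m.copy();print('finger', [(v,[tuple((1e3*anc(pt('side',d,u,v))).round().astype(int).tolist()) for u in range(312,328,4) if d[v,u]>0]) for v in range(180,204,3)])
E
```

```text
clock: 10.35
position: [0.5741, 0.0175, 0.046]
ee_rot: [-0.528, 0.468, -0.466, 0.534]
ft_force: [-0.6, -0.1, 0.0]
grip_width: -0.002
10.35 anc mm [  1.7 -27.3  46. ] F [-0.6 -0.1  0. ] yawerr deg 0.4 down [ 0.003  0.008 -1.   ] w -0.002
-85 [0.0, 0.23, 0.0]
59 [16.77491136 11.0577111  51.51168133] [ -5.52733918 -12.70491607  53.7363286 ] zmax 91.69226223331715
finger [(180, [(33, -39, 203), (41, -32, 207), (43, -21, 204), (-109, 75, -4)]), (183, [(32, -38, 190), (46, -34, 202), (46, -23, 196), (-95, 67, 1)]), (186, [(32, -38, 178), (47, -35, 192), (46, -23, 184), (-85, 62, -1)]), (189, [(20, -32, 150), (19, -20, 142), (54, -27, 183), (-37, 36, 51)]), (192, [(22, -33, 139), (50, -36, 172), (61, -30, 181), (62, -19, 176)]), (195, [(33, -39, 142), (58, -40, 171), (64, -32, 173), (-34, 35, 26)]), (198, [(35, -40, 132), (-42, 12, 16), (-38, 24, 13), (-34, 35, 12)]), (201, [(15, -30, 91), (-4, -7, 56), (-28, 19, 13), (-24, 30, 11)])]
```

```bash
python3 -c "
from h import *
tab(-85,-215,9)"
```

```text
-85 [0.01, 0.23, 0.0]
-101 [-0.03, 0.23, 0.0]
-118 [-0.07, 0.23, 0.02]
-134 [-0.1, 0.23, 0.04]
-150 [-0.12, 0.23, 0.07]
-166 [-0.14, 0.23, 0.1]
-182 [-0.14, 0.23, 0.14]
-199 [-0.13, 0.23, 0.18]
-215 [-0.12, 0.23, 0.22]
```

```bash
python3 -m pendant '{"offset":[[0.01,0.12,0],[0.01,0.23,0],[0.01,0.23,0],[-0.03,0.23,0],[-0.07,0.23,0.02],[-0.1,0.23,0.04],[-0.12,0.23,0.07],[-0.14,0.23,0.1],[-0.14,0.23,0.14],[-0.13,0.23,0.18],[-0.12,0.23,0.22],[-0.12,0.23,0.22]],"turn":[[0,0,0],[0,0,0],[0,0,0],[0,0,0],[0,0,0],[0,0,0],[0,0,0],[0,0,0],[0,0,0],[0,0,0],[0,0,0],[0,0,0]]}'
python3 - <<'E'
from h import *
st()
p,d=snap('side','s10');q,e=snap('top','t10')
c=lambda q,v,u:cv2.resize(q[v:v+70,u:u+75,::-1],None,fx=5.3,fy=5.3,interpolation=2)
cv2.imwrite('pics/c10.png',np.hstack([c(p,170,285),c(q,165,265)]))
E
```

```text
clock: 11.9
position: [0.6155, 0.0473, 0.0003]
ee_rot: [-0.528, 0.468, -0.466, 0.534]
ft_force: [-0.8, -0.2, -0.2]
grip_width: 0.003
11.9 anc mm [-22.9  17.4   0.3] F [-0.8 -0.2 -0.2] yawerr deg 0.4 down [ 0.004  0.008 -1.   ] w 0.003
```

View pics/c10.png

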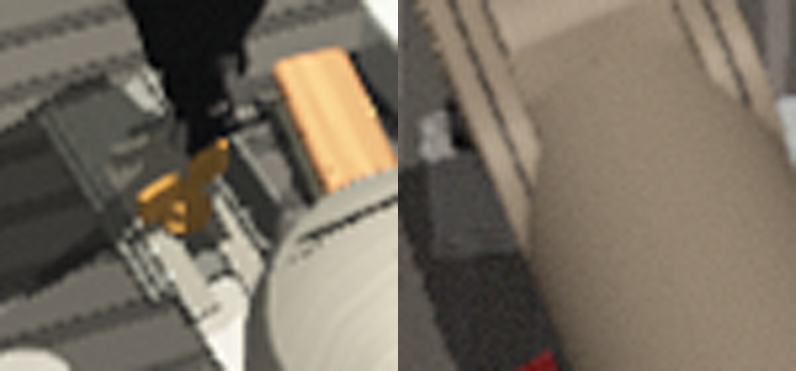

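The stroke turned the nut. One wing now points away next to the flange at side (311,200), the other towards the robot and bin side. I'll measure the wing angle numerically from now on.

```bash
cat >> h.py <<'E'
def nut(f):
    p,d=snap('side',f); h=cv2.cvtColor(p,cv2.COLOR_RGB2HSV);m=cv2.inRange(h,(10,110,50),(35,255,255))
    X=[]
    for v in range(185,230):
        for u in range(295,345):
            if m[v,u] and d[v,u]>0:
                a=1e3*anc(pt('side',d,u,v))
                if np.hypot(a[0],a[1])<38 and 15<a[2]<70: X.append(a)
    X=np.array(X);zt=np.percentile(X[:,2],97);W=X[X[:,2]>zt-14];W=W[np.hypot(W[:,0],W[:,1])>9]
    ph=np.angle(np.mean(np.exp(2j*np.arctan2(W[:,1],W[:,0]))))/2
    print('brass',len(X),'wingpts',len(W),'ztop',zt.round(1),'wing angle mod180 (deg)',np.degrees(ph).round(1),'W mean',W.mean(0).round(1)); return X
E
python3 - <<'E'
from h import *
nut('s11')
st();print('lift then to -15:',go([.027*np.cos(-.26),.027*np.sin(-.26),.046]))
E
```

```text
brass 150 wingpts 59 ztop 56.1 wing angle mod180 (deg) -74.4 W mean [ 3.6 -0.9 51.3]
12.05 anc mm [-23.   16.6   0.3] F [ 0.4 -0.  -0.2] yawerr deg 0.4 down [ 0.003  0.008 -1.   ] w -0.001
lift then to -15: [ 0.243 -0.231 -0.118]
```

```bash
python3 -m pendant '{"offset":[[0,-0.12,0],[0,-0.24,0],[0,-0.24,0],[0.12,-0.24,-0.06],[0.24,-0.24,-0.12],[0.24,-0.24,-0.12],[0.24,-0.1,-0.12],[0.24,0,-0.12],[0.24,0,-0.12]],"turn":[[0,0,0],[0,0,0],[0,0,0],[0,0,0],[0,0,0],[0,0,0],[0,0,0],[0,0,0],[0,0,0]]}'
python3 -c "
from h import *
st();tab(-15,-205,12)"
```

```text
clock: 13.18
position: [0.5956, -0.0027, -0.0021]
ee_rot: [-0.529, 0.469, -0.464, 0.534]
ft_force: [-0.2, 0.1, -0.5]
grip_width: 0.002
13.18 anc mm [24.3 -8.4 -2.1] F [-0.2  0.1 -0.5] yawerr deg 0.4 down [-0.     0.008 -1.   ] w 0.002
-15 [0.01, -0.01, 0.01]
-32 [-0.01, -0.01, -0.03]
-50 [-0.04, -0.01, -0.06]
-67 [-0.07, -0.01, -0.08]
-84 [-0.11, -0.01, -0.09]
-101 [-0.15, -0.01, -0.09]
-119 [-0.19, -0.01, -0.08]
-136 [-0.22, -0.01, -0.05]
-153 [-0.24, -0.01, -0.02]
-170 [-0.26, -0.01, 0.02]
-188 [-0.26, -0.01, 0.06]
-205 [-0.24, -0.01, 0.1]
```

```bash
python3 -m pendant '{"offset":[[0,0,-0.03],[-0.04,-0.01,-0.06],[-0.07,-0.01,-0.08],[-0.11,-0.01,-0.09],[-0.15,-0.01,-0.09],[-0.19,-0.01,-0.08],[-0.22,-0.01,-0.05],[-0.24,-0.01,-0.02],[-0.26,-0.01,0.02],[-0.26,-0.01,0.06],[-0.24,-0.01,0.1],[-0.24,-0.01,0.1]],"turn":[[0,0,0],[0,0,0],[0,0,0],[0,0,0],[0,0,0],[0,0,0],[0,0,0],[0,0,0],[0,0,0],[0,0,0],[0,0,0],[0,0,0]]}'
python3 -c "
from h import *
st();nut('s12');print(go([.027,-.0,.046]))"
```

```text
clock: 14.68
position: [0.6102, 0.0471, 0.0003]
ee_rot: [-0.529, 0.469, -0.465, 0.534]
ft_force: [-0.4, -0.6, -0.1]
grip_width: -0.002
14.68 anc mm [-23.3  12.1   0.3] F [-0.4 -0.6 -0.1] yawerr deg 0.4 down [ 0.     0.009 -1.   ] w -0.002
brass 133 wingpts 54 ztop 54.4 wing angle mod180 (deg) -69.8 W mean [ 3.4 -0.1 49.6]
[ 0.25  -0.231 -0.06 ]
```

```bash
python3 -m pendant '{"offset":[[0,-0.12,0],[0,-0.24,0],[0,-0.24,0],[0.12,-0.24,-0.05],[0.25,-0.24,-0.1],[0.25,-0.24,-0.1],[0.25,-0.1,-0.1],[0.25,0,-0.1],[0.25,0,-0.1]],"turn":[[0,0,0],[0,0,0],[0,0,0],[0,0,0],[0,0,0],[0,0,0],[0,0,0],[0,0,0],[0,0,0]]}'
python3 -c "
from h import *
st();tab(-15,-205,12)"
```

```text
clock: 15.85
position: [0.5949, -0.0044, -0.002]
ee_rot: [-0.53, 0.469, -0.463, 0.533]
ft_force: [0.7, 0.7, -0.1]
grip_width: -0.0
15.85 anc mm [26.  -9.3 -2. ] F [ 0.7  0.7 -0.1] yawerr deg 0.5 down [-0.003  0.009 -1.   ] w -0.0
-15 [0.0, -0.01, 0.01]
-32 [-0.02, -0.01, -0.02]
-50 [-0.04, -0.01, -0.06]
-67 [-0.08, -0.01, -0.08]
-84 [-0.12, -0.01, -0.09]
-101 [-0.16, -0.01, -0.08]
-119 [-0.2, -0.01, -0.07]
-136 [-0.23, -0.01, -0.05]
-153 [-0.25, -0.01, -0.01]
-170 [-0.26, -0.01, 0.03]
-188 [-0.26, -0.01, 0.07]
-205 [-0.25, -0.01, 0.11]
```

```bash
python3 -m pendant '{"offset":[[-0.02,0,-0.02],[-0.04,-0.01,-0.06],[-0.08,-0.01,-0.08],[-0.12,-0.01,-0.09],[-0.16,-0.01,-0.08],[-0.2,-0.01,-0.07],[-0.23,-0.01,-0.05],[-0.25,-0.01,-0.01],[-0.26,-0.01,0.03],[-0.26,-0.01,0.07],[-0.25,-0.01,0.1],[-0.25,-0.01,0.1]],"turn":[[0,0,0],[0,0,0],[0,0,0],[0,0,0],[0,0,0],[0,0,0],[0,0,0],[0,0,0],[0,0,0],[0,0,0],[0,0,0],[0,0,0]]}'
python3 -c "
from h import *
st();nut('s13');print(go([.027,-.0,.046]))"
```

```text
clock: 17.35
position: [0.609, 0.0477, 0.0004]
ee_rot: [-0.529, 0.469, -0.464, 0.533]
ft_force: [0.0, 0.1, -0.8]
grip_width: 0.004
17.35 anc mm [-24.   11.    0.4] F [ 0.   0.1 -0.8] yawerr deg 0.4 down [-0.003  0.01  -1.   ] w 0.004
brass 121 wingpts 57 ztop 52.6 wing angle mod180 (deg) -67.3 W mean [ 4.3 -1.7 47.6]
[ 0.253 -0.23  -0.056]
```

About 113° remain, and the wing-top height agrees (52.6 mm). Last stroke next, with the end taken gently against the stop.

```bash
python3 -m pendant '{"offset":[[0,-0.12,0],[0,-0.24,0],[0,-0.24,0],[0.12,-0.24,-0.05],[0.25,-0.24,-0.1],[0.25,-0.24,-0.1],[0.25,-0.1,-0.1],[0.25,0,-0.1],[0.25,0,-0.1]],"turn":[[0,0,0],[0,0,0],[0,0,0],[0,0,0],[0,0,0],[0,0,0],[0,0,0],[0,0,0],[0,0,0]]}' | grep clock
python3 -m pendant '{"offset":[[-0.02,0,-0.02],[-0.04,-0.01,-0.06],[-0.08,-0.01,-0.08],[-0.12,-0.01,-0.09],[-0.16,-0.01,-0.08],[-0.2,-0.01,-0.07],[-0.22,-0.01,-0.055],[-0.22,-0.01,-0.055]],"turn":[[0,0,0],[0,0,0],[0,0,0],[0,0,0],[0,0,0],[0,0,0],[0,0,0],[0,0,0]]}'
python3 -c "
from h import *
st();nut('s14');tab(-130,-170,5)"
```

```text
clock: 18.52
clock: 19.52
position: [0.5775, 0.039, 0.0005]
ee_rot: [-0.53, 0.47, -0.462, 0.533]
ft_force: [-0.3, 0.2, 0.4]
grip_width: -0.0
19.52 anc mm [-19.3 -21.4   0.5] F [-0.3  0.2  0.4] yawerr deg 0.5 down [-0.006  0.01  -1.   ] w -0.0
brass 91 wingpts 28 ztop 51.7 wing angle mod180 (deg) 11.0 W mean [19.4  2.8 46.6]
-130 [0.01, 0.0, 0.0]
-140 [-0.01, 0.0, 0.02]
-150 [-0.02, 0.0, 0.04]
-160 [-0.03, 0.0, 0.06]
-170 [-0.04, 0.0, 0.08]
```

```bash
python3 -m pendant '{"offset":[[-0.01,0,0.01],[-0.015,0,0.02],[-0.015,0,0.025],[-0.015,0,0.025]],"turn":[[0,0,0],[0,0,0],[0,0,0],[0,0,0]]}' | grep force
python3 -c "
from h import *
st();nut('s15')"
python3 -m pendant '{"offset":[[0,0,0.01],[0,0,0.015],[0,0,0.015]],"turn":[[0,0,0],[0,0,0],[0,0,0]]}' | grep force
python3 -c "
from h import *
st();nut('s16')"
```

```text
ft_force: [0.8, -0.7, -0.2]
20.07 anc mm [-22.  -16.4   0.5] F [ 0.8 -0.7 -0.2] yawerr deg 0.5 down [-0.006  0.011 -1.   ] w 0.003
brass 83 wingpts 24 ztop 52.2 wing angle mod180 (deg) 4.4 W mean [16.  -0.8 48. ]
ft_force: [-4.0, 1.9, 1.1]
20.5 anc mm [-22.2 -13.8   0.4] F [-4.   1.9  1.1] yawerr deg 0.5 down [-0.007  0.011 -1.   ] w -0.002
brass 77 wingpts 27 ztop 51.3 wing angle mod180 (deg) -1.7 W mean [18.2 -1.5 45.4]
```

```bash
python3 -m pendant '{"offset":[[0,0,0.015],[0,0,0.03],[0,0,0.03]],"turn":[[0,0,0],[0,0,0],[0,0,0]]}' | grep force
python3 -c "
from h import *
st();nut('s17')"
```

```text
ft_force: [-25.8, -1.3, 18.2]
20.93 anc mm [-22.6 -12.6  -0.1] F [-25.8  -1.3  18.2] yawerr deg 0.5 down [-0.017  0.008 -1.   ] w -0.003
brass 78 wingpts 26 ztop 51.8 wing angle mod180 (deg) -1.5 W mean [17.5 -2.2 46.9]
```

Firm stop: 26 N with 1 mm of motion, and the wing is at about 0°. Backing off, lifting clear and checking.

```bash
python3 -m pendant '{"offset":[[0,0,-0.03],[0,0,-0.08],[0,-0.15,-0.08],[0,-0.4,-0.08],[0,-0.7,-0.08],[-0.2,-0.95,-0.2],[-0.5,-0.95,-0.4],[-0.8,-0.95,-0.6],[-1.0,-0.95,-0.8],[-1.0,-0.95,-0.8],[-1.0,-0.95,-0.8]],"turn":[[0,0,0],[0,0,0],[0,0,0],[0,0,0],[0,0,0],[0,0,0],[0,0,0],[0,0,0],[0,0,0],[0,0,0],[0,0,0]]}'
python3 - <<'E'
from h import *
st();nut('s18')
p=cv2.imread('pics/s18.png');q,e=snap('top','t18')
c=lambda q,v,u:cv2.resize(q[v:v+80,u:u+75],None,fx=5.3,fy=5.3,interpolation=2)
cv2.imwrite('pics/c18.png',np.hstack([c(p,165,285),c(q[:,:,::-1],160,265)]))
E
```

```text
clock: 22.35
position: [0.4041, 0.2192, 0.1947]
ee_rot: [0.533, -0.471, 0.46, -0.531]
ft_force: [0.6, -0.4, -0.1]
grip_width: -0.001
22.35 anc mm [-219.2 -171.4  194.7] F [ 0.6 -0.4 -0.1] yawerr deg 0.6 down [-0.014  0.008 -1.   ] w -0.001
brass 101 wingpts 41 ztop 51.0 wing angle mod180 (deg) 0.8 W mean [ 3.8 -1.3 45.6]
```

View pics/c18.png

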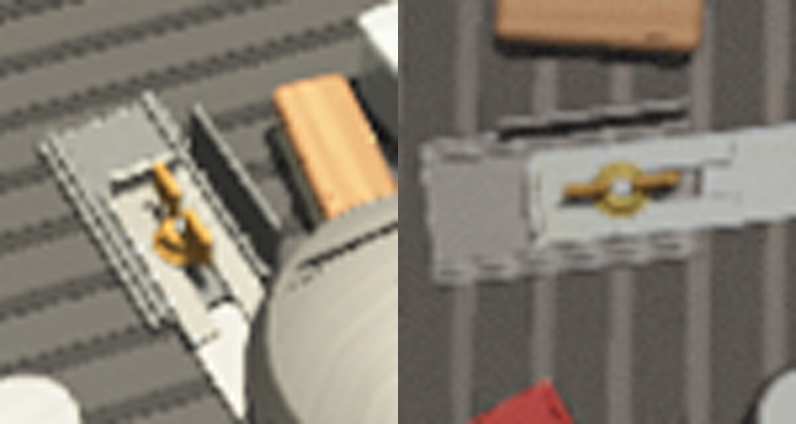

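The side and top views show the wings in line with the bracket, the stud showing in the hub, and the tab edge at top pixel (291,197). I'll check the tab numerically, check the bystanders, and hand in.

```bash
python3 - <<'E'
from h import *
print((1e3*anc(ray('top',265+(533-398)/5.3,160+195/5.3,.028))).round(1))
a=cv2.imread('pics/side0.png').astype(int);b=cv2.imread('pics/s18.png').astype(int)
D=(abs(a-b).max(2)>60).astype(np.uint8);n,l,s,c=cv2.connectedComponentsWithStats(D);print([x[:5].tolist() for x in s[1:] if x[4]>25])
manip.get_obs();print(manip.hand_in())
E
```

```text
[-46.1   0.3  28. ]
[[0, 0, 21, 5, 67], [27, 0, 92, 31, 916], [128, 0, 24, 16, 252], [204, 0, 27, 24, 519], [31, 25, 17, 31, 198], [158, 26, 19, 5, 35], [128, 32, 13, 4, 31], [98, 38, 13, 4, 35], [67, 43, 13, 5, 45], [195, 62, 39, 65, 1015], [23, 148, 6, 8, 29], [190, 166, 39, 14, 174], [173, 172, 63, 22, 333], [54, 182, 43, 45, 761], [149, 182, 86, 30, 452], [5, 185, 10, 7, 27], [26, 185, 12, 22, 88], [305, 195, 27, 24, 222], [126, 203, 72, 26, 393], [0, 204, 153, 196, 13210], [113, 219, 65, 38, 727], [93, 226, 14, 25, 120], [30, 229, 50, 18, 309], [32, 239, 29, 7, 57], [60, 284, 10, 9, 29], [70, 294, 50, 32, 603], [102, 322, 17, 10, 100], [113, 331, 57, 69, 443]]
the job is handed in; nothing more can be done
None
```

The keeper plate is home against the stud, the wing nut is run down to its stop, and the job is handed in with the hand clear. The run took about 22 s of the 72 s, and no verdict is reported.

**Keeper:** I pushed the tab with the shut fingertips until the force rose to 13 N with only 0.4 mm of motion. The last top view put the tab's outer face at about -46 mm. Fully home is -50 mm, so this is within measuring error and not short.

**Wing nut:** Four clockwise strokes against the wings ran it down from about 10.2 rad. The last one met a firm stop, 26 N with about 1 mm of motion. The final picture gave a wing angle of about 0.8° and wing tops at 51.0 mm, against 51.3 mm expected when run down.

**Clearance:** After the retreat the tool was about 280 mm from the bracket horizontally, at a reported z of 0.195 m, with about zero force. In the side view, no large image changes between start and finish appeared around the objects beside the bracket. The other changed areas were where the arm and its shadow are. I did not measure the bystanders' positions one by one.

**Disagreement:** The reported TCP height was about 40 mm lower than the camera showed. It read -22 mm with no contact. I worked to the camera height, and the results fitted it.

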